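# Sweep the stray corks into the bench bay

## Robot

A 6-joint arm with a two-finger parallel gripper is mounted at the origin on a cart in front of the work surface, level with it; the furniture and walls round the work are solid. World frame = base frame: x ahead of the robot, y to its left, z up, the work surface at z = 0. Lengths are in m, angles in rad, forces in N, time in s.
With the tool pointing down it reaches from about 0.3 to 0.775 m from the base axis. Payload 14.6 kg.
Tool frame: the origin (TCP) lies at the very end of the fingers, on their centre line; the grasp point (between the pads) lies 19 mm behind it; z points along the fingers, y is the line along which they close (so a half turn about z gives the same grasp; the last joint's range is limited). The gripper opens to 85 mm and grips with 20 to 120 N. Pads are 22 mm wide; open, the fingers measure 114 mm over their backs; the gripper's body (76 mm by 85 mm) begins 54 mm behind the grasp point. The pads swing forward as they close: fully open they stand 13 mm farther back than shut.
Start: joints at [-1.22, 0.3, 1.521, -0, 1.321, -0.067], TCP at [0.223, -0.503, 0.231] pointing down, gripper open.
Joint ranges: [-3.03, 3.03], [-0.79, 2.21], [0.23, 2.52], [-1.04, 4.18], [0, 3.07], [-2.55, 2.55]. Speed limits (rad/s): [2.22, 2.22, 2.57, 3.14, 3.14, 3.14].

## Interface

Orientations are given as a unit quaternion [w, x, y, z].
In Python, from bench import arm gives the robot as it stands.
- The arm moves only by the shell command python3 -m handwheel 'ROWS' [OPENING] [FORCE]. ROWS is JSON, a list of rows, each a list of 4 numbers: the shift along the tool's x, y, z in units of 30 mm (1.0 is 30 mm), then the turn about the tool's z in units of 5 degrees (1.0 is 5 degrees). A call has exactly 8 rows; each row is the pose to reach, as a shift and turn from the pose commanded when the call began, along the tool's axes at that moment; what a row does not reach only later rows make up. A row lasts 1/10 s, in which the tool goes at most 50 mm and 8.59 degrees, less where a joint would pass 70% of its speed; a pose out of reach is approached as far as the arm can. A call with a gripper value outside its range is refused whole. OPENING is the opening, from -1 (shut) to 1 (fully open), so that 0 is half open, set as the call begins (- or left out, the last holds). The fingers move at their own pace and stop on an object; FORCE is the grip in N (left out, the last holds). Time passes only in rows, so rows that repeat a pose let the fingers close, or fill a call up. It gives the time, the measured TCP pose, the force, the opening and the grip force at its end, in the units of the state.
- arm.state(): the state, without advancing time (a new reading comes with each control period).
- arm.read_camera(name): name is "side" or "top"; returns (picture, depth): 420x560x3 uint8, red, green, blue; 420x560 float32, m along the optical axis (not along the pixel's ray), 0 where there is no reading.
- arm.camera_model(name): a dict with "fx", "fy", "cx", "cy" (pixels), "cam_to_world" (4x4, takes a point from camera to world coordinates). Camera axes: x right, y down, z forward; pixel columns grow to the right and rows downward; lengths in m; the calibration is good to about 2 mm. A picture is of the moment at which its call begins. camera_model takes no time and is no camera call.
- arm.sign_off(): hands the job in; it is judged then, once.
The state is a dict: "time": time; "q": joint angles; "dq": joint speeds; "joint_efforts": joint torques, N m; "eef_pos": TCP position; "tool_rot": TCP orientation; "force": force on the tool from outside, world axes, zero at the start; "ft_torque": the same for the moment, N m; "grip_width": finger opening in m; "grip_force": force on a finger pad.
Only numpy, scipy, OpenCV 4.12 (cv2) and the standard library are available. Lean on these libraries where they do the work, as an engineer would, in place of code of your own. Each camera call takes 0.05 s, during which the arm holds its last target. There are 200 camera calls.

## Task

Clear the bench for the next job: use the fingers to sweep the three loose cork stoppers along the bench top into the three-sided wooden bay, in through its open side, until all three lie wholly inside it. Only push them: do not lift a cork or take one between the fingers, and leave the other things on the bench where they are.

Things in the scene. Friction and masses are not known exactly. Their poses are not given: they have to be found in the camera images.
- bay: The bay: a low three-sided fence of pale wooden battens fixed to the bench, with no floor of its own. Origin on the bench top at the centre of the enclosed area, which is 120 mm deep (its own x, from -60 to +60) and 150 mm wide (its own y, from -75 to +75). The open side (mouth) is at x = -60 mm, roughly toward the robot; its x axis points from the mouth to the back wall. Walls 12 mm thick, 28 mm high. It does not move.
- cork_a_mid (a point): Centre of one of three alike brown cork stoppers, a plain cylinder in contact, 33 mm across and 32 mm high, 10 to 20 g, standing on its end on the bench to the robot's left at the start, between the robot and the bay. This point is on its axis, 16 mm above its underside. It slides easily when pushed with a fingertip low down.
- cork_b_mid (a point): Centre of one of three alike brown cork stoppers, a plain cylinder in contact, 33 mm across and 32 mm high, 10 to 20 g, standing on its end on the bench in the middle at the start, between the robot and the bay. This point is on its axis, 16 mm above its underside. It slides easily when pushed with a fingertip low down.
- cork_c_mid (a point): Centre of one of three alike brown cork stoppers, a plain cylinder in contact, 33 mm across and 32 mm high, 10 to 20 g, standing on its end on the bench to the robot's right at the start, between the robot and the bay. This point is on its axis, 16 mm above its underside. It slides easily when pushed with a fingertip low down.
- wax_tin: Bystander, to be left alone: a low round metal tin, 67 mm across, 24 mm high. Loose. Origin at the centre of its underside.
- jar: Bystander, to be left alone: a squat clear glass jar with a black cap, 60 mm across, 58 mm high. Loose. Origin at the centre of its underside.
- tumbler: Bystander, to be left alone: a clear glass tumbler, 56 mm across, 70 mm high, standing. Loose. Origin at the centre of its underside.
- mould: Bystander, to be left alone: a heavy round ribbed brass mould like a cup, 68 mm across, 54 mm high. Loose. Origin at the centre of its underside.
- tape: Bystander, to be left alone: a roll of tape lying flat, 104 mm across, 25 mm high. Loose. Origin at the centre of its underside.

How it is judged:
At the end, for the whole second after the job is handed in: All three corks rest on the bench inside the bay: each centre between the side walls and at least 14 mm in from the mouth line (so the cork is inside to within about 2 mm), and none is moving. Whether a cork stands or lies does not matter (x of cork_a_mid in the frame of bay between -0.046 and 0.06 m and y of cork_a_mid in the frame of bay between -0.075 and 0.075 m and height (world z) of each of cork_a_mid, cork_b_mid, cork_c_mid below 0.025 m and linear speed of each of cork_a, cork_b, cork_c below 0.02 m/s and x of cork_b_mid in the frame of bay between -0.046 and 0.06 m and y of cork_b_mid in the frame of bay between -0.075 and 0.075 m and x of cork_c_mid in the frame of bay between -0.046 and 0.06 m and y of cork_c_mid in the frame of bay between -0.075 and 0.075 m); the robot touches nothing.
It fails at once if a cork is lifted off the bench (height (world z) of any of cork_a_mid, cork_b_mid, cork_c_mid above 0.036 m).
It fails at once if a cork is taken between the fingers ((horizontal distance between the grasp point and cork_a_mid below 0.012 m and height (world z) of the grasp point below 0.045 m) or (horizontal distance between the grasp point and cork_b_mid below 0.012 m and height (world z) of the grasp point below 0.045 m) or (horizontal distance between the grasp point and cork_c_mid below 0.012 m and height (world z) of the grasp point below 0.045 m)).
It fails at once if a cork falls off the bench (height (world z) of any of cork_a_mid, cork_b_mid, cork_c_mid below -0.03 m).
It fails at once if a bystander (tin, jar, tumbler, mould or tape roll) is shifted by more than 15 mm (distance of any of wax_tin, jar, tumbler, mould, tape from where it was at the start of the episode above 0.015 m).
It also fails if it takes over 72 s, if anything falls off the work surface, if the arm or the gripper's body presses on something with over 40 N, if the wrist force passes 120 N, or if a joint passes its speed limit or range.

## Working session

There is one attempt and no reset: what is moved stays moved. The work goes in short steps, Python scripts to look and compute and a shell command to move; the robot and the scene stay as the last step left them, time stands still between calls to the robot, and variables do not carry over. Pictures are saved under pics/ and viewed, at most 10 in all, crops included, and the job is handed in when it is done.

```bash
ls; mkdir -p pics
python3 - <<'E'
from bench import arm
import cv2,numpy as np
s=arm.state();print(s['time'],s['eef_pos'],s['tool_rot'],s['grip_width'])
for n in("top","side"):
    p,d=arm.read_camera(n);cv2.imwrite(f'pics/{n}0.png',p[...,::-1]);np.savez(f'{n}0.npz',p=p,d=d)
    m=arm.camera_model(n);print(n,m['fx'],m['cx'],m['cy'],np.round(m['cam_to_world'],3).tolist())
E
```

```text
pics
0.0 [ 0.22307335 -0.50246741  0.23069848] [-5.93131553e-04  9.78262195e-01  2.07370965e-01 -9.12625193e-05] 0.08521807719330207
top 390.4719373130639 280.2248074478885 210.30594471050026 [[0.011, -0.986, 0.167, 0.355], [-1.0, -0.009, 0.011, 0.02], [-0.01, -0.167, -0.986, 1.033], [0.0, 0.0, 0.0, 1.0]]
side 421.96658768888733 277.5877355264709 212.6494254846303 [[0.992, -0.068, 0.109, 0.432], [-0.129, -0.547, 0.827, -0.749], [0.004, -0.834, -0.552, 0.581], [0.0, 0.0, 0.0, 1.0]]
```

View pics/top0.png

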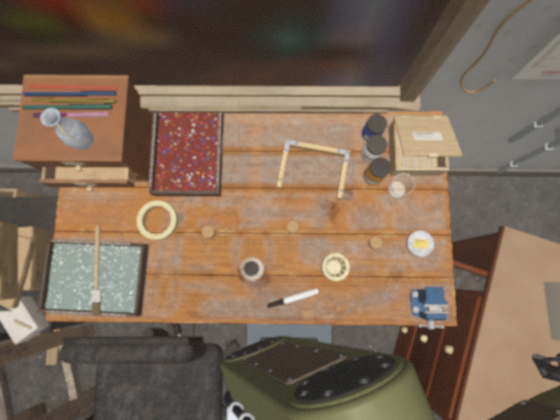

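View pics/side0.png

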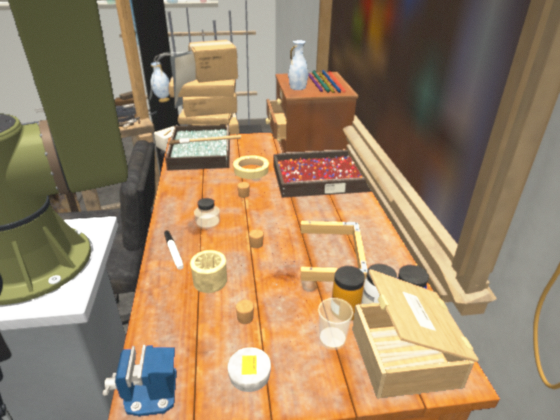

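The top view shows corks near pixels (208,231), (292,227) and (376,242). The bay corners are near (288,143) and (347,154), with the wall ends near (280,186) and (342,197). I'll zoom in and measure.

```bash
cat > h.py <<'E'
import numpy as np,cv2
from bench import arm
def ray(n,u,v,z):
    m=arm.camera_model(n);T=np.array(m['cam_to_world'])
    d=T[:3,:3]@np.array([(u-m['cx'])/m['fx'],(v-m['cy'])/m['fy'],1]);o=T[:3,3]
    return (o+d*(z-o[2])/d[2])[:2]
def dp(n,u,v,d):
    m=arm.camera_model(n);T=np.array(m['cam_to_world']);z=d[int(v),int(u)]
    return T[:3,:3]@np.array([(u-m['cx'])/m['fx']*z,(v-m['cy'])/m['fy']*z,z])+T[:3,3]
E
python3 - <<'E'
from h import *
D=np.load('top0.npz');p,d=D['p'],D['d']
cv2.imwrite('pics/crop.png',cv2.resize(p[120:300,190:450,::-1],None,fx=3,fy=3,interpolation=cv2.INTER_CUBIC))
# height map
m=arm.camera_model('top');T=np.array(m['cam_to_world']);v,u=np.mgrid[:420,:560]
P=np.stack([(u-m['cx'])/m['fx']*d,(v-m['cy'])/m['fy']*d,d],-1)@T[:3,:3].T+T[:3,3]
z=P[...,2];mask=((z>.014)&(z<.09)&(d>0)&(v>125)&(v<300)&(u>125)&(u<450)).astype(np.uint8)
n,l,st,c=cv2.connectedComponentsWithStats(mask)
for i in range(1,n):
    if st[i,4]<15: continue
    q=P[l==i];zt=np.percentile(q[:,2],90);top=q[q[:,2]>zt-.008]
    print(np.round(c[i]),st[i],'ztop %.3f'%zt,'mid',np.round((top.min(0)+top.max(0))[:2]/2,3),'size',np.round(np.ptp(top,axis=0)[:2],3))
for uv in[(208,231),(292,227),(376,242)]: print(uv,ray('top',*uv,.032))
for uv in[(280,186),(288,143),(347,154),(342,197)]: print(uv,ray('top',*uv,.028))
E
```

```text
[181. 160.] [ 126  126   98   70 5603] ztop 0.043 mid [0.658 0.304] size [0.186 0.227]
[393. 160.] [ 362  126   87   72 2550] ztop 0.086 mid [ 0.67  -0.225] size [0.136 0.076]
[315. 161.] [277 140  73  59 781] ztop 0.029 mid [ 0.639 -0.055] size [0.158 0.192]
[157. 220.] [137 201  40  39 607] ztop 0.026 mid [0.498 0.356] size [0.101 0.103]
[293. 226.] [287 221  12  12 121] ztop 0.033 mid [ 0.483 -0.001] size [0.029 0.029]
[208. 232.] [202 226  13  12 131] ztop 0.033 mid [0.468 0.218] size [0.029 0.032]
[420. 244.] [407 231  27  26 546] ztop 0.025 mid [ 0.443 -0.331] size [0.065 0.067]
[376. 242.] [369 236  14  13 141] ztop 0.034 mid [ 0.445 -0.215] size [0.031 0.032]
[135. 270.] [ 126  243   22   57 1063] ztop 0.039 mid [0.365 0.401] size [0.14  0.045]
[335. 267.] [321 253  29  28 467] ztop 0.055 mid [ 0.381 -0.108] size [0.067 0.067]
[252. 269.] [240 257  24  24 446] ztop 0.059 mid [0.374 0.102] size [0.037 0.035]
[431. 293.] [414 287  32  13 339] ztop 0.074 mid [ 0.32  -0.343] size [0.029 0.045]
[306. 294.] [296 291  21   8  45] ztop 0.017 mid [ 0.31  -0.037] size [0.018 0.051]
(208, 231) [0.46849407 0.21695087]
(292, 227) [4.80987487e-01 2.49278885e-04]
(376, 242) [ 0.44442322 -0.21482675]
(280, 186) [0.59008756 0.03245507]
(288, 143) [0.70874062 0.01225122]
(347, 154) [ 0.67923089 -0.14553247]
(342, 197) [ 0.56193781 -0.13038651]
```

View pics/crop.png

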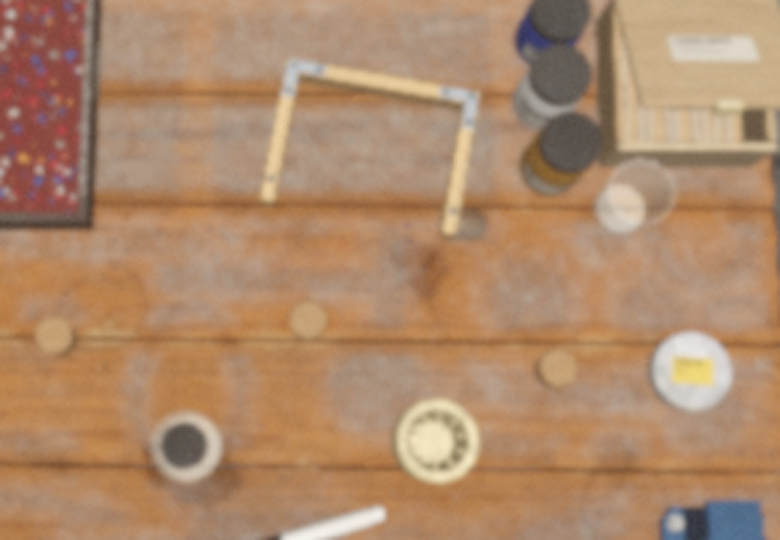

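The zoomed crop shows the three corks standing clear, with the bay opening toward the robot and yawed about -10°. The grey spot by its right wall end, at crop (470,222), looks like a stain. I'll fit the bay pose and check cork positions with the side camera.

```bash
cat >> h.py <<'E'
def cloud(n,d):
    m=arm.camera_model(n);T=np.array(m['cam_to_world']);v,u=np.mgrid[:420,:560]
    return np.stack([(u-m['cx'])/m['fx']*d,(v-m['cy'])/m['fy']*d,d],-1)@T[:3,:3].T+T[:3,3]
E
python3 - <<'E'
from h import *
for n in('top','side'):
    D=np.load(n+'0.npz');P=cloud(n,D['d']);z=P[...,2];x=P[...,0];y=P[...,1]
    b=P[(z>.016)&(z<.034)&(x>.53)&(x<.74)&(y>-.17)&(y<.06)][:,:2].astype(np.float32)
    print(n,'bay rect',cv2.minAreaRect(b),len(b))
    for c in[(.468,.218),(.482,0),(.445,-.215)]:
        q=P[(z>.026)&(z<.04)&(np.hypot(x-c[0],y-c[1])<.035)]
        print(c,cv2.minEnclosingCircle(q[:,:2].astype(np.float32)),np.median(q[:,2]))
E
```

```text
top bay rect ((0.639797568321228, -0.056071698665618896), (0.17444007098674774, 0.13263893127441406), 79.85182189941406) 756
(0.468, 0.218) ((0.46777746081352234, 0.217463418841362), 0.016391824930906296) 0.030925439017808087
(0.482, 0) ((0.48311275243759155, -0.0012879561400040984), 0.016274042427539825) 0.030824434388196265
(0.445, -0.215) ((0.4436921179294586, -0.21525391936302185), 0.016615066677331924) 0.03136360199891808
side bay rect ((0.6402043700218201, -0.05659334361553192), (0.17538024485111237, 0.1311422884464264), 79.95911407470703) 962
(0.468, 0.218) ((0.46783447265625, 0.21735163033008575), 0.017510822042822838) 0.030809320353623826
(0.482, 0) ((0.4829521179199219, -0.001073135994374752), 0.017923841252923012) 0.031074431681324732
(0.445, -0.215) ((0.44383811950683594, -0.21526366472244263), 0.016683267429471016) 0.03138748576211625
```

```bash
cat >> h.py <<'E'
O=np.array([.634,-.0553]);YB=-10.1
def w(bx,by):
    c,s=np.cos(np.radians(YB)),np.sin(np.radians(YB));return O+np.array([c*bx-s*by,s*bx+c*by])
def pose():
    s=arm.state();q=s['tool_rot'];return [*s['eef_pos'],np.degrees(2*np.arctan2(q[2],q[1]))]
def rows(p0,pts):
    "row from pose p0 (x,y,z,yaw of tool x) to each pt"
    a=np.radians(p0[3]);
    for p in pts:
        d=np.array(p[:3])-p0[:3];t=(p0[3]-p[3]+180)%360-180
        print([round(float(k),2) for k in((d[0]*np.cos(a)+d[1]*np.sin(a))/.03,(d[0]*np.sin(a)-d[1]*np.cos(a))/.03,-d[2]/.03,t/5)],end=' ')
    print()
E
python3 - <<'E'
from h import *
p=pose();print(p)
a=[.345,-.25,.15,3];b=[.440,.013,.15,-18.3];c=b[:2]+[.008,-18.3];d=[.54,-.02,.008,-18.3];e=[.640,-.053,.008,-18.3]
rows(p,[a]);rows(a,[b]);rows(b,[c]);rows(c,[d]);rows(d,[e])
E
```

```text
[np.float64(0.2230880600183897), np.float64(-0.5024806850492624), np.float64(0.23077807827982116), np.float64(23.938725436991955)]
[7.13, -6.04, 2.69, 4.19] 
[3.62, -8.59, -0.0, 4.26] 
[0.0, -0.0, 4.73, 0.0] 
[3.51, -0.0, -0.0, 0.0] 
[3.51, -0.0, -0.0, 0.0]
```

```bash
python3 -m handwheel '[[0.9,-0.75,0.3,0.5],[1.9,-1.6,0.7,1.1],[2.9,-2.5,1.1,1.7],[4.0,-3.4,1.5,2.3],[5.0,-4.2,1.9,2.9],[6.0,-5.1,2.3,3.5],[6.7,-5.7,2.6,4],[7.13,-6.04,2.69,4.2]]' -0.5 20
python3 -m handwheel '[[0.5,-1.2,0,0.6],[1.0,-2.4,0,1.2],[1.6,-3.7,0,1.8],[2.1,-5.0,0,2.4],[2.6,-6.2,0,3],[3.1,-7.4,0,3.7],[3.5,-8.3,0,4.1],[3.62,-8.6,0,4.26]]'
python3 -c "
from h import *
p=pose();print(p);b=[.440,.013,.15,-18.3];rows(p,[b,b[:2]+[.008,-18.3]])"
```

```text
time: 0.9
eef_pos: [0.3453, -0.2482, 0.1496]
tool_rot: [-0.001, 1.0, 0.026, -0.001]
force: [0.5, 0.2, 0.3]
grip_width: 0.0216
grip_force: 0.0
time: 1.7
eef_pos: [0.4408, 0.0152, 0.1504]
tool_rot: [-0.0, 0.987, -0.159, -0.0]
force: [-0.1, -0.2, 0.0]
grip_width: 0.0213
grip_force: 0.0
[np.float64(0.44077631944975315), np.float64(0.01521448027726286), np.float64(0.15038087257854646), np.float64(-18.30312988615373)]
[-0.0, 0.08, 0.01, -0.0] [-0.0, 0.08, 4.75, -0.0]
```

```bash
python3 -m handwheel '[[0,0.05,0.8,0],[0,0.05,1.6,0],[0,0.05,2.4,0],[0,0.05,3.2,0],[0,0.05,3.9,0],[0,0.05,4.4,0],[0,0.05,4.7,0],[0,0.05,4.7,0]]'
python3 -m handwheel '[[0.4,0,0,0],[0.8,0,0,0],[1.2,0,0,0],[1.6,0,0,0],[2.0,0,0,0],[2.4,0,0,0],[2.8,0,0,0],[3.2,0,0,0]]'
python3 - <<'E'
from h import *
print(pose())
p,d=arm.read_camera('top');q,_=arm.read_camera('side')
cv2.imwrite('pics/b1.png',np.hstack([cv2.resize(p[120:300,190:450],(400,277)),cv2.resize(q[150:350,180:440],(400,277))])[...,::-1])
E
```

```text
time: 2.5
eef_pos: [0.4393, 0.0116, 0.0087]
tool_rot: [0.0, 0.987, -0.16, -0.001]
force: [-0.4, 0.7, 0.6]
grip_width: 0.0213
grip_force: 0.0
time: 3.3
eef_pos: [0.5318, -0.0189, 0.0106]
tool_rot: [-0.0, 0.987, -0.16, 0.001]
force: [0.0, 0.5, 0.4]
grip_width: 0.0212
grip_force: 0.0
[np.float64(0.5318385496189745), np.float64(-0.018902047054579534), np.float64(0.01056727989955953), np.float64(-18.362533095877442)]
```

View pics/b1.png

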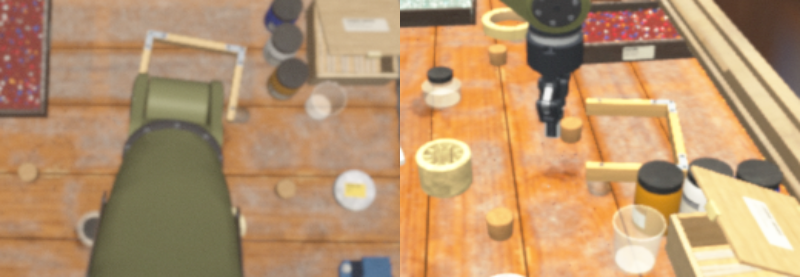

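The side view, at (570,128) in the mosaic, shows cork B standing against the fingers just short of the mouth. The top view is blocked by the arm. I'll push it in, then back out and rise.

```bash
python3 -m handwheel '[[0.5,0,0,0],[1.0,0,0,0],[1.5,0,0,0],[2.0,0,0,0],[2.5,0,0,0],[3.0,0,0,0],[3.4,0,0,0],[3.6,0,0,0]]'
python3 -m handwheel '[[-0.3,0,0,0],[-0.9,0,0,0],[-1.6,0,0,0],[-2.2,0,-0.6,0],[-2.6,0,-1.5,0],[-2.8,0,-2.6,0],[-3,0,-3.6,0],[-3,0,-3.6,0]]'
python3 - <<'E'
from h import *
p=pose();print(p)
q,dd=arm.read_camera('side');P=cloud('side',dd)
s=P[(P[...,2]>.029)&(P[...,2]<.045)&(np.abs(P[...,0]-.65)<.07)&(np.abs(P[...,1]+.06)<.08)]
print('B',np.median(s,axis=0) if len(s) else None,len(s))
# C: push dir; waypoints
C=np.array([.4437,-.2153]);
T=w(0,-.042);M=w(-.11,-.042);print('T,M',T,M,np.degrees(np.arctan2(*(M-C)[::-1])))
E
```

```text
time: 4.2
eef_pos: [0.6339, -0.0528, 0.01]
tool_rot: [-0.0, 0.987, -0.16, 0.0]
force: [-0.5, -0.1, 1.4]
grip_width: 0.0215
grip_force: 0.2
time: 5.0
eef_pos: [0.5481, -0.0239, 0.1216]
tool_rot: [-0.0, 0.987, -0.159, 0.003]
force: [-1.2, 0.2, 1.1]
grip_width: 0.0213
grip_force: 0.0
[np.float64(0.5481155677277575), np.float64(-0.023894841754633484), np.float64(0.12159281730746482), np.float64(-18.330403749260523)]
B [ 0.65749425 -0.06350459  0.031017  ] 143
T,M [ 0.6266346  -0.09664913] [ 0.51833925 -0.07735879] 61.58241725057797
```

```bash
cat >> h.py <<'E'
def curve(P0,h0,T,h1,k0,k1,n,flip=0,off=.0252,z=.009):
    u=lambda a:np.array([np.cos(np.radians(a)),np.sin(np.radians(a))])
    P0,T=np.array(P0),np.array(T);P1=P0+k0*u(h0);P2=T-k1*u(h1);t=np.linspace(0,1,400)[:,None]
    B=(1-t)**3*P0+3*t*(1-t)**2*P1+3*t*t*(1-t)*P2+t**3*T
    s=np.r_[0,np.cumsum(np.hypot(*np.diff(B,axis=0).T))];g=np.linspace(0,s[-1],n+1)
    B2=np.stack([np.interp(g,s,B[:,i]) for i in(0,1)],1);G=np.gradient(B,axis=0)
    h=np.interp(g,s,np.unwrap(np.arctan2(G[:,1],G[:,0])));out=[]
    ends=[w(-.06,e) for e in(-.087,-.075,.075,.087)];m=[9]*4
    for b,a in zip(B2,h):
        f=np.array([np.cos(a),np.sin(a)]);l=np.array([-f[1],f[0]]);tc=b-off*f
        out.append([*tc,z,np.degrees(a)+flip])
        for i,e in enumerate(ends):
            r=e-tc;dx=max(abs(r@f)-.013,0);dy=max(abs(r@l)-.03,0);m[i]=min(m[i],np.hypot(dx,dy),np.hypot(*(e-b))-.0165)
    print('len',s[-1],'clear',np.round(m,3));return out
E
python3 - <<'E'
from h import *
T=w(.0,-.042);p=pose();b=[.421,-.254,.1216,60];rows(p,[b]);rows(b,[b[:2]+[.009,60]])
pts=curve([.4437,-.2153],60,T,-10,.11,.13,24);b[2]=.009;
rows(b,pts[1:9]);rows(pts[8],pts[9:17]);rows(pts[16],pts[17:25]);print(np.round(pts[::8],3))
E
```

```text
[-1.59, 8.61, -0.08, -15.67] 
[0.0, 0.0, 3.75, 0.0] 
len 0.24639958045203053 clear [0.01  0.    0.089 0.101]
[1.0, 0.02, -0.0, -0.14] [1.34, 0.02, -0.0, -0.26] [1.68, 0.02, -0.0, -0.35] [2.02, 0.01, -0.0, -0.39] [2.37, -0.0, -0.0, -0.38] [2.71, -0.02, -0.0, -0.3] [3.05, -0.04, -0.0, -0.11] [3.39, -0.06, -0.0, 0.2] 
[0.34, -0.03, -0.0, 0.5] [0.69, -0.06, -0.0, 1.22] [1.04, -0.08, -0.0, 2.23] [1.39, -0.09, -0.0, 3.53] [1.75, -0.07, -0.0, 5.07] [2.11, -0.0, -0.0, 6.68] [2.45, 0.12, -0.0, 8.19] [2.76, 0.29, -0.0, 9.49] 
[0.35, -0.06, -0.0, 1.05] [0.69, -0.08, -0.0, 1.88] [1.04, -0.06, -0.0, 2.53] [1.38, -0.01, -0.0, 3.05] [1.72, 0.05, -0.0, 3.47] [2.05, 0.14, -0.0, 3.8] [2.38, 0.23, -0.0, 4.08] [2.7, 0.34, -0.0, 4.3] 
[[ 4.3100e-01 -2.3700e-01  9.0000e-03  6.0030e+01]
 [ 4.7000e-01 -1.6500e-01  9.0000e-03  5.8984e+01]
 [ 5.2000e-01 -9.8000e-02  9.0000e-03  1.1550e+01]
 [ 6.0200e-01 -9.2000e-02  9.0000e-03 -9.9500e+00]]
```

Run:
```python
from h import *
for h,k0,k1,l in((68,.16,.13,-.036),(72,.16,.15,-.035),(68,.15,.15,-.035)): curve([.4437,-.2153],h,w(-.004,l),-10,k0,k1,24)
H=72;f=np.array([np.cos(np.radians(H)),np.sin(np.radians(H))]);b0=np.array([.4437,-.2153])-.045*f
p=pose();b=[*b0,.1216,H];print(b);rows(p,[b]);b[2]=.009
pts=curve([.4437,-.2153],H,w(-.004,-.035),-10,.16,.15,24)
rows(b,pts[1:9]);rows(pts[8],pts[9:17]);rows(pts[16],pts[17:25]);print(np.round(pts[::8],3))
```

```text
len 0.26180611121948094 clear [0.02  0.008 0.081 0.093]
len 0.27174854482510125 clear [0.022 0.01  0.08  0.092]
len 0.26576195928443175 clear [0.021 0.009 0.081 0.092]
[np.float64(0.4297942352531273), np.float64(-0.2580975432332819), 0.1216, 72]
[-1.27, 8.64, -0.08, -18.07] 
len 0.27174854482510125 clear [0.022 0.01  0.08  0.092]
[1.04, 0.0, -0.0, -0.05] [1.41, 0.0, -0.0, -0.09] [1.79, 0.0, -0.0, -0.12] [2.17, -0.0, -0.0, -0.13] [2.55, -0.01, -0.0, -0.1] [2.92, -0.01, -0.0, -0.03] [3.3, -0.02, -0.0, 0.11] [3.68, -0.04, -0.0, 0.37] 
[0.38, -0.03, -0.0, 0.45] [0.76, -0.06, -0.0, 1.22] [1.15, -0.09, -0.0, 2.58] [1.56, -0.14, -0.0, 4.86] [2.0, -0.13, -0.0, 8.06] [2.42, -0.0, -0.0, 11.09] [2.73, 0.26, -0.0, 13.13] [2.95, 0.57, -0.0, 14.34] 
[0.38, -0.04, -0.0, 0.71] [0.76, -0.04, -0.0, 1.13] [1.13, -0.02, -0.0, 1.39] [1.51, 0.02, -0.0, 1.54] [1.89, 0.07, -0.0, 1.63] [2.26, 0.12, -0.0, 1.68] [2.63, 0.17, -0.0, 1.7] [3.01, 0.23, -0.0, 1.69] 
[[ 4.3600e-01 -2.3900e-01  9.0000e-03  7.2014e+01]
 [ 4.6300e-01 -1.5300e-01  9.0000e-03  7.0153e+01]
 [ 5.0900e-01 -7.5000e-02  9.0000e-03 -1.5310e+00]
 [ 5.9900e-01 -8.5000e-02  9.0000e-03 -1.0003e+01]]
```

```bash
python3 - <<'E'
from h import *
H=74;f=np.array([np.cos(np.radians(H)),np.sin(np.radians(H))]);b0=np.array([.4437,-.2153])-.045*f
p=pose();b=[*b0,.1216,H];print(b);rows(p,[b]);b[2]=.009
pts=curve([.4437,-.2153],H,w(-.004,-.035),-10,.125,.125,32)
rows(b,pts[1:9]);[rows(pts[i],pts[i+1:i+9]) for i in(8,16,24)];print(np.round(pts[::8],3))
E
python3 -m handwheel '[[-0.1,1.2,0,-1.7],[-0.3,2.4,0,-3.4],[-0.5,3.6,0,-5.1],[-0.7,4.8,0,-6.8],[-0.9,6,0,-8.5],[-1.1,7.2,0,-10.2],[-1.2,8.2,0,-11.9],[-1.27,8.64,0,-13.6]]'
```

```text
[np.float64(0.431296318988235), np.float64(-0.25855677631722435), 0.1216, 74]
[-1.22, 8.64, -0.08, -18.47] 
len 0.25873178915150113 clear [0.019 0.007 0.081 0.093]
[0.93, -0.0, -0.0, 0.06] [1.2, -0.01, -0.0, 0.14] [1.47, -0.01, -0.0, 0.24] [1.74, -0.01, -0.0, 0.36] [2.01, -0.01, -0.0, 0.51] [2.28, -0.01, -0.0, 0.69] [2.55, -0.01, -0.0, 0.92] [2.82, -0.0, -0.0, 1.19] 
[0.27, -0.02, -0.0, 0.34] [0.54, -0.04, -0.0, 0.75] [0.81, -0.05, -0.0, 1.26] [1.09, -0.06, -0.0, 1.89] [1.36, -0.06, -0.0, 2.65] [1.64, -0.06, -0.0, 3.56] [1.92, -0.04, -0.0, 4.63] [2.2, 0.0, -0.0, 5.83] 
[0.27, -0.08, -0.0, 1.28] [0.56, -0.13, -0.0, 2.55] [0.84, -0.14, -0.0, 3.76] [1.12, -0.11, -0.0, 4.83] [1.39, -0.05, -0.0, 5.75] [1.65, 0.04, -0.0, 6.53] [1.9, 0.15, -0.0, 7.18] [2.14, 0.28, -0.0, 7.71] 
[0.27, -0.03, -0.0, 0.44] [0.54, -0.04, -0.0, 0.81] [0.81, -0.04, -0.0, 1.12] [1.08, -0.03, -0.0, 1.37] [1.35, -0.01, -0.0, 1.59] [1.62, 0.02, -0.0, 1.78] [1.89, 0.05, -0.0, 1.93] [2.15, 0.09, -0.0, 2.06] 
[[ 4.3700e-01 -2.4000e-01  9.0000e-03  7.3984e+01]
 [ 4.5400e-01 -1.7700e-01  9.0000e-03  6.8034e+01]
 [ 4.7900e-01 -1.1600e-01  9.0000e-03  3.8880e+01]
 [ 5.3400e-01 -8.2000e-02  9.0000e-03  3.2800e-01]
 [ 5.9900e-01 -8.5000e-02  9.0000e-03 -9.9640e+00]]
time: 5.85
eef_pos: [0.4283, -0.2596, 0.1163]
tool_rot: [-0.001, 0.907, 0.422, -0.001]
force: [1.0, 0.4, 0.0]
grip_width: 0.0214
grip_force: 0.0
```

```bash
python3 -m handwheel '[[0.05,0.03,0.3,-1.6],[0.09,0.05,0.7,-3.2],[0.09,0.05,1.4,-4.8],[0.09,0.05,2.1,-4.8],[0.09,0.05,2.8,-4.8],[0.09,0.05,3.3,-4.8],[0.09,0.05,3.57,-4.8],[0.09,0.05,3.57,-4.8]]'
python3 -m handwheel '[[0.5,0,0,0],[1.0,0,0,0.1],[1.4,0,0,0.2],[1.7,0,0,0.35],[2.0,0,0,0.5],[2.28,0,0,0.7],[2.55,0,0,0.9],[2.82,0,0,1.2]]'
python3 - <<'E'
from h import *
print(pose())
q,dd=arm.read_camera('side');P=cloud('side',dd)
s=P[(P[...,2]>.028)&(P[...,2]<.036)&(P[...,0]>.4)&(P[...,0]<.53)&(P[...,1]>-.23)&(P[...,1]<-.05)];print(np.median(s,axis=0),np.ptp(s,axis=0),len(s))
E
```

```text
time: 6.65
eef_pos: [0.4321, -0.2565, 0.0091]
tool_rot: [-0.001, 0.801, 0.599, -0.0]
force: [0.6, -0.6, 0.1]
grip_width: 0.0213
grip_force: 0.0
time: 7.45
eef_pos: [0.4574, -0.175, 0.0113]
tool_rot: [0.0, 0.831, 0.556, 0.0]
force: [-0.4, 0.9, 0.1]
grip_width: 0.0214
grip_force: 0.0
[np.float64(0.457439208706524), np.float64(-0.1750149526506894), np.float64(0.01128289016987457), np.float64(67.61494631816177)]
[ 0.45758013 -0.16600875  0.03146516] [0.08222615 0.06661562 0.00777623] 153
```

```bash
python3 -m handwheel '[[0.27,-0.02,0,0.35],[0.54,-0.04,0,0.75],[0.81,-0.05,0,1.3],[1.09,-0.06,0,1.9],[1.36,-0.06,0,2.65],[1.64,-0.06,0,3.55],[1.92,-0.04,0,4.65],[2.2,0,0,5.8]]'
python3 - <<'E'
from h import *
p=pose();print(p)
q,_=arm.read_camera('side')
cv2.imwrite('pics/c1.png',cv2.resize(q[150:350,180:400],(660,600))[...,::-1])
pts=curve([.4437,-.2153],74,w(-.004,-.035),-10,.125,.125,32)
rows(p,pts[16:25])
E
```

```text
time: 8.3
eef_pos: [0.4824, -0.1143, 0.0111]
tool_rot: [0.0, 0.944, 0.329, 0.0]
force: [0.7, -0.3, -0.6]
grip_width: 0.0212
grip_force: 0.1
[np.float64(0.4823877667452204), np.float64(-0.11432755354948403), np.float64(0.011145913570500078), np.float64(38.45523997593072)]
len 0.25873178915150113 clear [0.019 0.007 0.081 0.093]
[-0.12, -0.02, 0.07, -0.08] [0.15, -0.1, 0.07, 1.19] [0.44, -0.15, 0.07, 2.47] [0.72, -0.16, 0.07, 3.67] [1.0, -0.14, 0.07, 4.75] [1.27, -0.08, 0.07, 5.67] [1.53, 0.01, 0.07, 6.45] [1.78, 0.12, 0.07, 7.09] [2.02, 0.25, 0.07, 7.63]
```

View pics/c1.png

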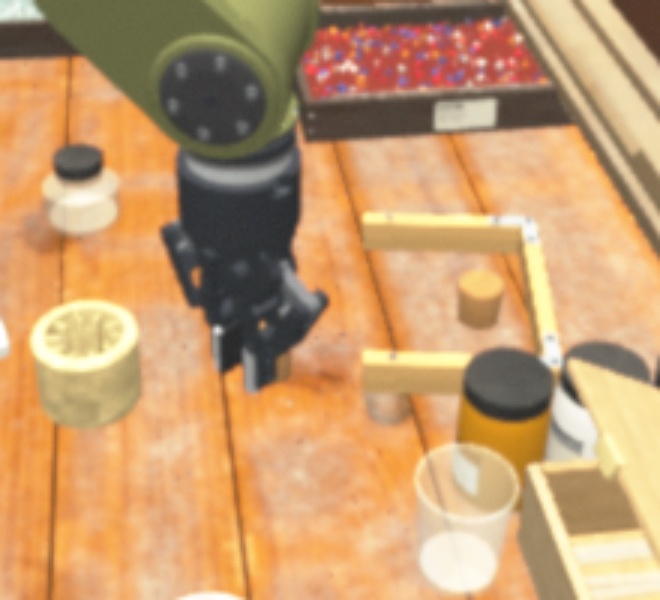

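Cork B stands in the bay at crop (480,297), and cork C rides ahead of the fingers at (283,365). I'll continue round the curve.

```bash
python3 -m handwheel '[[0.2,-0.08,0.05,1.2],[0.45,-0.14,0.05,2.5],[0.72,-0.16,0.05,3.7],[1.0,-0.14,0.05,4.75],[1.27,-0.08,0.05,5.7],[1.53,0,0.05,6.45],[1.78,0.12,0.05,7.1],[2.05,0.26,0.05,7.65]]'
python3 - <<'E'
from h import *
p=pose();print(p)
q,_=arm.read_camera('side')
cv2.imwrite('pics/c2.png',cv2.resize(q[180:320,220:400],(540,420))[...,::-1])
pts=curve([.4437,-.2153],74,w(-.004,-.035),-10,.125,.125,32)
rows(p,pts[24:])
E
```

```text
time: 9.15
eef_pos: [0.5353, -0.0825, 0.0095]
tool_rot: [0.0, 1.0, 0.004, 0.0]
force: [-0.7, -0.4, -0.5]
grip_width: 0.0214
grip_force: 0.0
[np.float64(0.5352853424165662), np.float64(-0.08245316644740078), np.float64(0.009505509942779888), np.float64(0.4143839562373486)]
len 0.25873178915150113 clear [0.019 0.007 0.081 0.093]
[-0.03, 0.0, 0.02, 0.02] [0.24, -0.03, 0.02, 0.46] [0.51, -0.04, 0.02, 0.83] [0.78, -0.04, 0.02, 1.13] [1.05, -0.03, 0.02, 1.39] [1.32, -0.01, 0.02, 1.61] [1.59, 0.02, 0.02, 1.79] [1.86, 0.05, 0.02, 1.95] [2.13, 0.09, 0.02, 2.08]
```

View pics/c2.png

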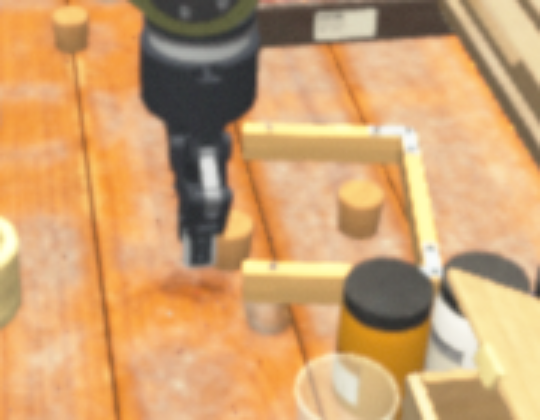

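Cork C is held ahead of the fingers at crop (232,242), lined up with the mouth clear of the near wall end at (250,265). I'll push it in and retreat.

```bash
python3 -m handwheel '[[0.27,-0.03,0,0.5],[0.54,-0.04,0,0.85],[0.81,-0.04,0,1.15],[1.08,-0.03,0,1.4],[1.35,-0.01,0,1.6],[1.62,0.02,0,1.8],[1.9,0.05,0,1.95],[2.15,0.09,0,2.1]]'
python3 -m handwheel '[[-0.3,0,0,0],[-0.9,0,0,0],[-1.6,0,0,0],[-2.2,0,-0.6,0],[-2.6,0,-1.5,0],[-2.8,0,-2.6,0],[-3,0,-3.6,0],[-3,0,-3.6,0]]'
python3 - <<'E'
from h import *
p=pose();print(p)
q,dd=arm.read_camera('side');P=cloud('side',dd)
m=((P[...,2]>.0285)&(P[...,2]<.045)&(np.hypot(P[...,0]-O[0],P[...,1]-O[1])<.11)).astype(np.uint8)
R=P[...,:2]-O;c,s=np.cos(np.radians(YB)),np.sin(np.radians(YB));bx=c*R[...,0]+s*R[...,1];by=-s*R[...,0]+c*R[...,1]
m&=((abs(by)<.072)&(bx<.058)).astype(np.uint8)
n,l,st,_=cv2.connectedComponentsWithStats(m)
for i in range(1,n):
    if st[i,4]>20: print(st[i,4],'bay',cv2.minEnclosingCircle(np.stack([bx,by],-1)[l==i].astype(np.float32)))
# A plan
A=np.array([.4678,.2174]);H=-78;f=np.array([np.cos(np.radians(H)),np.sin(np.radians(H))])
b=[*(A-.045*f),.12,H+180];print(b);rows(p,[b])
for Hh,k0,k1,l in((-78,.12,.12,.036),(-70,.12,.12,.036),(-70,.14,.12,.034)):curve(A,Hh,w(-.004,l),-10,k0,k1,32)
E
```

```text
time: 10.0
eef_pos: [0.6002, -0.0851, 0.009]
tool_rot: [0.0, 0.996, -0.088, -0.0]
force: [-0.1, -0.3, 0.6]
grip_width: 0.0212
grip_force: 0.2
time: 10.8
eef_pos: [0.5116, -0.0694, 0.1207]
tool_rot: [0.0, 0.996, -0.088, 0.003]
force: [0.1, -0.6, -1.3]
grip_width: 0.0214
grip_force: 0.0
[np.float64(0.5116082108687497), np.float64(-0.06940832021748337), np.float64(0.12072180919689092), np.float64(-10.10405903502769)]
125 bay ((0.02245338447391987, -0.0030956179834902287), 0.01740780845284462)
136 bay ((-0.003511607414111495, -0.03652580454945564), 0.01744323968887329)
[np.float64(0.4584439739132008), np.float64(0.2614166420330213), 0.12, 102]
[-3.68, -10.55, 0.02, -22.42] 
len 0.31281112443480946 clear [0.095 0.083 0.    0.011]
len 0.3092957356568323 clear [0.095 0.083 0.    0.01 ]
len 0.3117725486656797 clear [0.093 0.081 0.002 0.013]
```

```bash
python3 - <<'E'
from h import *
A=np.array([.4678,.2174])
for Hh,k0,k1,l in((-85,.15,.15,.034),(-82,.17,.14,.034),(-85,.13,.17,.034)):
    t=curve(A,Hh,w(-.006,l),-10,k0,k1,40);print(np.abs(np.diff([q[3] for q in t])).max(),min(np.hypot(q[0]-.374,q[1]-.102) for q in t))
H=-85;f=np.array([np.cos(np.radians(H)),np.sin(np.radians(H))])
b=[*(A-.045*f),.12,H+180];print(b);rows(pose(),[b])
E
python3 -m handwheel '[[-0.4,-1.2,0,-1.7],[-0.8,-2.4,0,-3.4],[-1.2,-3.6,0,-5.1],[-1.6,-4.8,0,-6.8],[-2,-6,0,-8.5],[-2.4,-7.2,0,-10.2],[-2.8,-8.4,0,-11.9],[-3.2,-9.5,0,-13.6]]'
```

```text
len 0.3272795599230952 clear [0.092 0.08  0.008 0.019]
4.193818520831229 0.10516539395369251
len 0.3253266065081205 clear [0.092 0.08  0.008 0.02 ]
4.577499114967672 0.10958520557720358
len 0.3295051908290343 clear [0.092 0.08  0.008 0.019]
4.264459861589543 0.10255730943607771
[np.float64(0.4638779915763554), np.float64(0.26222876141412854), 0.12, 95]
[-3.49, -10.6, -0.05, -21.02] 
time: 11.65
eef_pos: [0.4654, 0.2296, 0.1156]
tool_rot: [-0.0, 0.874, 0.487, -0.001]
force: [0.4, -0.9, 1.0]
grip_width: 0.0212
grip_force: 0.0
```

```bash
python3 -m handwheel '[[0.3,-0.2,0,-1.6],[0.6,-0.4,0,-3.2],[0.9,-0.6,0,-4.8],[0.9,-0.61,0,-6.3],[0.9,-0.61,0,-7.34],[0.9,-0.61,0.6,-7.34],[0.9,-0.61,1.2,-7.34],[0.9,-0.61,1.8,-7.34]]'
python3 - <<'E'
from h import *
p=pose();print(p)
t=curve([.4678,.2174],-85,w(-.006,.034),-10,.15,.15,40,flip=180)
d=[.4639,.2622,.009,95];rows(p,[d]);rows(d,t[1:9]);[rows(t[i],t[i+1:i+9]) for i in(8,16,24,32)];print(np.round(t[::8],3))
E
```

```text
time: 12.45
eef_pos: [0.4645, 0.2604, 0.0609]
tool_rot: [-0.0, 0.678, 0.735, -0.001]
force: [1.4, -0.2, -0.8]
grip_width: 0.0212
grip_force: 0.0
[np.float64(0.4645428089301926), np.float64(0.26038514413923847), np.float64(0.06093390010811535), np.float64(94.59264024380676)]
len 0.3272795599230952 clear [0.092 0.08  0.008 0.019]
[0.06, -0.02, 1.73, -0.08] 
[-0.93, -0.0, -0.0, -0.0] [-1.2, -0.0, -0.0, -0.02] [-1.48, -0.0, -0.0, -0.04] [-1.75, -0.0, -0.0, -0.07] [-2.02, -0.0, -0.0, -0.11] [-2.3, -0.01, -0.0, -0.17] [-2.57, -0.01, -0.0, -0.25] [-2.84, -0.01, -0.0, -0.34] 
[-0.27, -0.01, -0.0, -0.11] [-0.55, -0.01, -0.0, -0.25] [-0.82, -0.02, -0.0, -0.42] [-1.09, -0.02, -0.0, -0.62] [-1.37, -0.02, -0.0, -0.86] [-1.64, -0.02, -0.0, -1.14] [-1.91, -0.01, -0.0, -1.47] [-2.19, 0.0, -0.0, -1.86] 
[-0.27, -0.03, -0.0, -0.45] [-0.55, -0.05, -0.0, -0.96] [-0.82, -0.06, -0.0, -1.55] [-1.1, -0.07, -0.0, -2.21] [-1.38, -0.06, -0.0, -2.94] [-1.66, -0.03, -0.0, -3.72] [-1.93, 0.01, -0.0, -4.54] [-2.21, 0.06, -0.0, -5.38] 
[-0.27, -0.05, -0.0, -0.83] [-0.55, -0.08, -0.0, -1.63] [-0.83, -0.09, -0.0, -2.39] [-1.11, -0.07, -0.0, -3.08] [-1.38, -0.04, -0.0, -3.71] [-1.65, 0.02, -0.0, -4.28] [-1.92, 0.09, -0.0, -4.79] [-2.18, 0.17, -0.0, -5.24] 
[-0.27, -0.02, -0.0, -0.4] [-0.55, -0.04, -0.0, -0.75] [-0.82, -0.04, -0.0, -1.06] [-1.09, -0.03, -0.0, -1.34] [-1.37, -0.01, -0.0, -1.59] [-1.64, 0.01, -0.0, -1.81] [-1.91, 0.04, -0.0, -2.01] [-2.18, 0.08, -0.0, -2.18] 
[[ 4.66000e-01  2.43000e-01  9.00000e-03  9.50000e+01]
 [ 4.71000e-01  1.77000e-01  9.00000e-03  9.67060e+01]
 [ 4.79000e-01  1.12000e-01  9.00000e-03  1.05983e+02]
 [ 4.99000e-01  4.90000e-02  9.00000e-03  1.32881e+02]
 [ 5.47000e-01  5.00000e-03  9.00000e-03  1.59065e+02]
 [ 6.09000e-01 -1.60000e-02  9.00000e-03  1.69942e+02]]
```

```bash
python3 -m handwheel '[[0.06,0,0.5,0],[0.06,0,1.0,0],[0.06,0,1.4,0],[0.06,0,1.7,0],[0.06,0,1.73,0],[0.06,0,1.73,0],[0.06,0,1.73,0],[0.06,0,1.73,0]]'
python3 -m handwheel '[[-0.5,0,0,0],[-1.0,0,0,0],[-1.4,0,0,0],[-1.75,0,0,-0.1],[-2.02,0,0,-0.1],[-2.3,0,0,-0.2],[-2.57,0,0,-0.25],[-2.84,0,0,-0.35]]'
python3 -m handwheel '[[-0.27,0,0,-0.1],[-0.55,0,0,-0.25],[-0.82,-0.02,0,-0.4],[-1.1,-0.02,0,-0.6],[-1.37,-0.02,0,-0.85],[-1.64,-0.02,0,-1.15],[-1.91,0,0,-1.5],[-2.19,0,0,-1.85]]'
python3 - <<'E'
from h import *
p=pose();print(p)
q,_=arm.read_camera('side')
cv2.imwrite('pics/a1.png',cv2.resize(q[160:300,180:400],(660,420))[...,::-1])
t=curve([.4678,.2174],-85,w(-.006,.034),-10,.15,.15,40,flip=180);rows(p,t[16:25])
E
```

```text
time: 13.25
eef_pos: [0.4655, 0.2627, 0.0117]
tool_rot: [0.0, 0.678, 0.735, 0.0]
force: [0.3, 1.1, -0.1]
grip_width: 0.0215
grip_force: 0.0
time: 14.05
eef_pos: [0.472, 0.1771, 0.0111]
tool_rot: [-0.0, 0.667, 0.745, 0.0]
force: [-0.6, -0.4, -0.2]
grip_width: 0.0217
grip_force: 0.2
time: 14.85
eef_pos: [0.4793, 0.1117, 0.0111]
tool_rot: [-0.0, 0.604, 0.797, 0.0]
force: [0.5, 0.2, 0.7]
grip_width: 0.0212
grip_force: 0.1
[np.float64(0.47928188252880294), np.float64(0.11169122037507627), np.float64(0.01108817393974297), np.float64(105.69580812458274)]
len 0.3272795599230952 clear [0.092 0.08  0.008 0.019]
[0.02, -0.01, 0.07, -0.06] [-0.26, -0.04, 0.07, -0.51] [-0.53, -0.06, 0.07, -1.02] [-0.81, -0.07, 0.07, -1.61] [-1.08, -0.07, 0.07, -2.27] [-1.36, -0.06, 0.07, -2.99] [-1.64, -0.03, 0.07, -3.78] [-1.91, 0.01, 0.07, -4.6] [-2.19, 0.07, 0.07, -5.44]
```

View pics/a1.png

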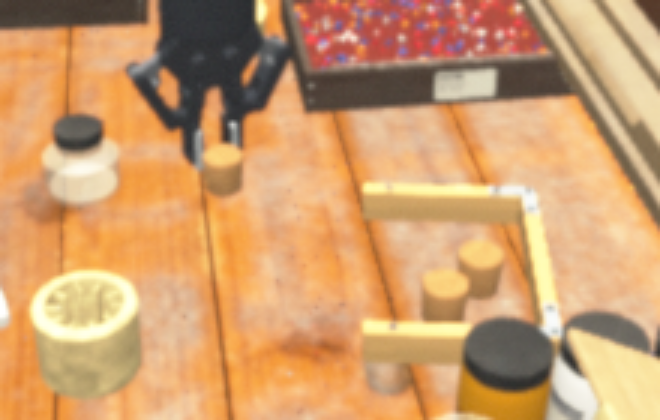

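Cork A at crop (222,168) rides centred on both fingers. Corks B (480,268) and C (445,295) stand in the bay. I'll continue the curve.

```bash
python3 -m handwheel '[[-0.27,-0.03,0,-0.45],[-0.55,-0.05,0,-0.95],[-0.82,-0.06,0,-1.55],[-1.1,-0.07,0,-2.2],[-1.38,-0.06,0,-2.95],[-1.65,-0.03,0,-3.75],[-1.92,0,0,-4.6],[-2.2,0.06,0,-5.4]]'
python3 -m handwheel '[[-0.27,-0.05,0,-0.85],[-0.55,-0.08,0,-1.65],[-0.83,-0.09,0,-2.4],[-1.1,-0.07,0,-3.1],[-1.38,-0.04,0,-3.7],[-1.65,0.02,0,-4.3],[-1.92,0.09,0,-4.8],[-2.18,0.17,0,-5.25]]'
python3 - <<'E'
from h import *
p=pose();print(p)
q,_=arm.read_camera('side')
cv2.imwrite('pics/a2.png',cv2.resize(q[180:300,240:400],(640,480))[...,::-1])
t=curve([.4678,.2174],-85,w(-.006,.034),-10,.15,.15,40,flip=180);rows(p,t[32:])
E
```

```text
time: 15.7
eef_pos: [0.4987, 0.0489, 0.011]
tool_rot: [-0.0, 0.401, 0.916, -0.0]
force: [-0.7, -0.4, -0.6]
grip_width: 0.0212
grip_force: 0.1
time: 16.5
eef_pos: [0.5469, 0.0043, 0.011]
tool_rot: [-0.0, 0.183, 0.983, -0.0]
force: [0.4, 0.7, -0.2]
grip_width: 0.0217
grip_force: 0.1
[np.float64(0.5468801289019559), np.float64(0.004271009739808731), np.float64(0.01100996713199217), np.float64(158.933084528324)]
len 0.3272795599230952 clear [0.092 0.08  0.008 0.019]
[-0.01, 0.02, 0.07, -0.03] [-0.28, -0.0, 0.07, -0.42] [-0.55, -0.02, 0.07, -0.78] [-0.83, -0.02, 0.07, -1.09] [-1.1, -0.01, 0.07, -1.37] [-1.37, 0.01, 0.07, -1.62] [-1.65, 0.04, 0.07, -1.84] [-1.92, 0.07, 0.07, -2.04] [-2.19, 0.11, 0.07, -2.2]
```

View pics/a2.png

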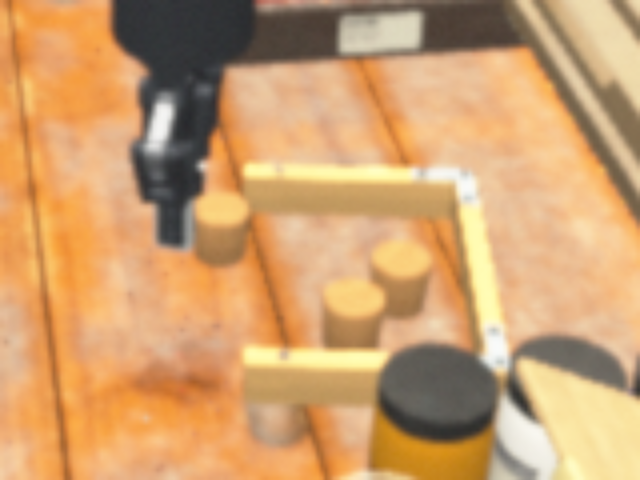

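Cork A at crop (221,228) is at the mouth, just clear of the far wall end at (245,190). I'll push it in and retreat.

```bash
python3 -m handwheel '[[-0.27,0.02,0,-0.4],[-0.55,0.02,0,-0.75],[-0.82,0.01,0,-1.05],[-1.1,0,0,-1.35],[-1.37,0.01,0,-1.6],[-1.64,0.03,0,-1.8],[-1.91,0.06,0,-2],[-2.18,0.1,0,-2.2]]'
python3 -m handwheel '[[0.3,0,0,0],[0.9,0,0,0],[1.6,0,0,0],[2.2,0,-0.6,0],[2.6,0,-1.5,0],[2.8,0,-2.6,0],[3,0,-3.6,0],[3,0,-3.6,0]]'
python3 - <<'E'
from h import *
p=pose();print(p)
def comps(n,R):
    q,dd=arm.read_camera(n);P=cloud(n,dd);R=P[...,:2]-O;c,s=np.cos(np.radians(YB)),np.sin(np.radians(YB));b=np.stack([c*R[...,0]+s*R[...,1],-s*R[...,0]+c*R[...,1]],-1)
    m=((P[...,2]>.0285)&(P[...,2]<.045)&(abs(b[...,1])<.072)&(b[...,0]<.058)&(b[...,0]>-.1)).astype(np.uint8)
    k,l,st,_=cv2.connectedComponentsWithStats(m)
    for i in range(1,k):
        if st[i,4]>20: print(n,st[i,4],cv2.minEnclosingCircle(b[l==i].astype(np.float32)))
    # bystanders
    for nm,x,y,zl in(('tape',.498,.356,.016),('tin',.443,-.331,.016),('mould',.381,-.108,.045),('jar',.374,.102,.05)):
        for PP in([P0[n],P]):
            s=PP[(PP[...,2]>zl)&(PP[...,2]<.08)&(np.hypot(PP[...,0]-x,PP[...,1]-y)<.065)]
            print(nm,np.round(np.median(s,axis=0)[:2],3) if len(s) else None,end=' ')
    print()
    cv2.imwrite('pics/end_%s.png'%n,q[...,::-1])
P0={n:cloud(n,np.load(n+'0.npz')['d']) for n in('top','side')}
comps('side',0)
E
```

```text
time: 17.35
eef_pos: [0.6093, -0.0164, 0.0111]
tool_rot: [-0.0, 0.088, 0.996, -0.0]
force: [-0.2, -0.6, 0.3]
grip_width: 0.0214
grip_force: 0.1
time: 18.15
eef_pos: [0.5209, -0.0002, 0.1228]
tool_rot: [0.003, 0.089, 0.996, 0.0]
force: [-0.3, -0.2, -0.6]
grip_width: 0.0211
grip_force: 0.0
[np.float64(0.5209107888304194), np.float64(-0.00020153617263840795), np.float64(0.12284785064970942), np.float64(169.84498268579208)]
side 107 ((-0.007891885004937649, 0.0324883870780468), 0.017364783212542534)
side 124 ((0.02263171598315239, -0.003020908683538437), 0.01711140386760235)
side 131 ((-0.0029199805576354265, -0.03701730817556381), 0.017298679798841476)
tape [0.496 0.344] tape [0.488 0.341] tin [ 0.443 -0.335] tin [ 0.443 -0.335] mould [ 0.381 -0.113] mould [ 0.381 -0.113] jar [0.373 0.095] jar [0.373 0.096]
```

View pics/end_side.png

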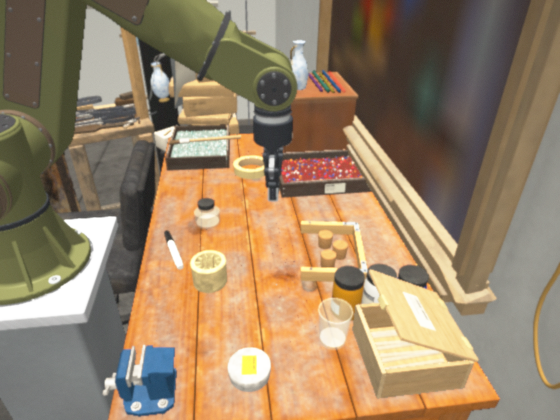

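All three corks stand in the bay, at about (325,238), (340,248) and (329,258). The bystanders I could compare are where they were; the tape roll's small apparent shift comes from the gripper partly hiding it. The arm is clear, so I'm handing in.

```bash
python3 -c "
from bench import arm
print(arm.sign_off())"
```

```text
the job is handed in; nothing more can be done
None
```

All three corks were pushed along the bench into the bay and measured at least 52 mm in from the mouth line; no bystander was touched, and the job was handed in at about 18 s (no verdict came back).

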